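# Seat a press plunger in the V-block length gauge

## Task

Take the longest of the three ceramic press plungers from the rack and lay it lengthwise in the V of the length gauge. Slide it under the sprung roller, firmly but gently (ceramic chips when it is rammed), until it is fully home: resting on both flanks of the V with its end pressed up against the tip of the back stop. Leave it there, and leave the other things on the bench alone.

Things in the scene. Friction and masses are not known exactly. Their poses are not given: they have to be found in the camera images.
- plunger_long: the longest plunger: a smooth white ceramic rod, 20 mm diameter, 80 mm long, both ends alike, chamfered (5 mm long, 2.8 mm deep) round a flat 14 mm face, about 0.1 kg, brittle: it stands some 15 N against the stop. Origin at its middle, on its axis; x runs along the rod. At the start it lies in one of the rack's three grooves, along the rack's x
- plunger_mid: another such plunger, 20 mm diameter, 60 mm long, lying in another groove; not wanted. Origin at its middle, x along the rod
- plunger_short: another such plunger, 20 mm diameter, 44 mm long, lying in another groove; not wanted. Origin at its middle, x along the rod
- rack: fixed grey plastic rack, a slab 110 (x) x 196 (y) x 6 mm with three grooves along its x at y = -62, 0 and 62 mm. Each groove is the slab's flat top between two ridges 4 mm high, 18 mm apart inside. Origin at the centre of its underside, on the table; a plunger in a groove has its axis 16 mm above the table. Yaw varies
- gauge: fixed steel length gauge, base 200 (x) x 100 (y) x 14 mm, origin at the centre of its underside; yaw varies. A 90 degree V, open upwards, runs along its x at y = 0 from x = -75 mm (open end, nearest the robot) to 65 mm; root at z = 24, lips at z = 32.6 mm, block 45 mm wide. A 20 mm rod on both flanks has its axis at z = 38.1 mm. A post 14 mm square stands at x = 30, y = 40, up to z = 104 mm
- hold_down: roller over the V, 18 mm diameter, 14 mm wide, axis across the V, turning freely, on an arm from the post; origin on its axis (gauge x = 30 mm, z = 55.1 mm at rest, 2 mm too low for a rod). Spring and weight press it down: 1.3 N to start it up, 0.4 N per mm more. Arm top at z = 77 mm. Sliding a rod along the V and under it takes a steady 5 to 9 N; at the stop the push climbs
- flank_left: the flank of the V on the gauge's +y side, fixed in the gauge; origin at the root of the V, in the middle of its 140 mm length (gauge x = -5 mm, z = 24 mm)
- flank_right: the flank of the V on the gauge's -y side; same origin as flank_left
- stop_block: steel block 26 x 60 x 46 mm on the gauge's far end, which carries the back stop: a round 14 mm set screw on the V's axis, pointing to the open end. Origin at the bottom centre of the face towards the open end (gauge x = 66, z = 14 mm). The screw sticks out 6 to 20 mm from that face; how far differs from day to day and is not measured: feel for it. It is locked and does not give
- model_a: loose plaster dental model 62 x 58 x 34 mm, bystander; origin under its centre
- model_b: a second such plaster model, bystander
- mug: white mug, 72 mm wide, 85 mm high, bystander; origin under its centre
- jar: small amber glass jar, 52 mm wide, 55 mm high, bystander; origin under its centre
- brush: brush 160 mm long, lying, bystander
- spatula: thin steel spatula 150 mm long, lying, bystander
Things that resemble listed ones, but are neither listed nor needed, are in the scene too. What is shaped like the plunger_long but turquoise is not meant.

How it is judged:
On the way, in this order (a step that is already met when the one before it is completed fails the run):
1. the long plunger has been taken out of the rack and lies along the V, on the gauge (y of plunger_long in the frame of gauge between -0.003 and 0.003 m and z of plunger_long in the frame of gauge between 0.035 and 0.0405 m and angle between the x axis of plunger_long and the x axis of gauge, either way round below 0.05 rad), for 0.1 s.
2. its end is pressed against the back stop while it touches both flanks (all of step 1 and contact force between plunger_long and flank_left above 0.3 N and contact force between plunger_long and flank_right above 0.3 N and contact force between plunger_long and stop_block above 1.5 N), for 0.15 s.
At the end, for the whole second after the job is handed in: The long plunger lies in the V (within 3 mm sideways, 3 mm in height and 0.05 rad of the V's axis), loaded on both flanks (over 0.3 N each), its end within 2 mm of the back stop's tip, at rest and released (all of step 1 and contact force between plunger_long and flank_left above 0.3 N and contact force between plunger_long and flank_right above 0.3 N and (x of stop_screw_c0 in the frame of plunger_long between 0.0575 and 0.062 m or x of stop_screw_c0 in the frame of plunger_long between -0.062 and -0.0575 m) and linear speed of plunger_long below 0.01 m/s and contact force between plunger_long and the fingers below 0.05 N); the robot touches nothing.
It fails at once if the ceramic plunger is rammed: more than 18 N against the back stop, or more than 25 N on a flank (contact force between plunger_long and stop_block above 18 N or contact force between plunger_long and flank_left above 25 N or contact force between plunger_long and flank_right above 25 N).
It fails at once if another thing on the bench is moved by more than 20 mm (distance of any of plunger_mid, plunger_short, model_a, model_b, mug, jar, brush, spatula from where it was at the start of the episode above 0.02 m).
It also fails if it takes over 64 s, if anything falls off the work surface, if the arm or the gripper's body presses on something with over 40 N, if the wrist force passes 120 N, or if a joint passes its speed limit or range.

## Robot

A 6-joint arm with a two-finger parallel gripper is mounted at the origin on the work surface. World frame = base frame: x ahead of the robot, y to its left, z up, the work surface at z = 0. Lengths are in m, angles in rad, forces in N, time in s.
With the tool pointing down it reaches from about 0.375 to 0.9 m from the base axis. Payload 3.1 kg.
Tool frame: the origin (TCP) lies between the finger pads; the fingertips stand 17 mm ahead of it and the grasp point (between the pads) lies 2 mm behind it; z points along the fingers, y is the line along which they close (so a half turn about z gives the same grasp; the last joint's range is limited). The gripper opens to 85 mm and grips with 20 to 120 N. Pads are 22 mm wide; open, the fingers measure 114 mm over their backs; the gripper's body (76 mm by 85 mm) begins 54 mm behind the grasp point. The pads swing forward as they close: fully open they stand 13 mm farther back than shut.
Start: joints at [-1.448, 0.527, 1.433, -0, 1.181, -0.178], TCP at [0.186, -0.597, 0.248] pointing down, gripper open.
Joint ranges: [-3.08, 3.08], [-0.75, 2.2], [0.22, 2.44], [-1.43, 4.57], [0, 2.65], [-2.85, 2.85]. Speed limits (rad/s): [2.79, 2.79, 3.14, 3.14, 3.14, 3.14].

## Interface

Orientations are given as a unit quaternion [x, y, z, w].
In Python, from station import sense, vision, order gives the robot as it stands.
- The arm moves only by the shell command python3 -m crank 'ROWS' [OPENING] [FORCE]. ROWS is JSON, a list of rows, each an object with "dp": the shift along the world's x, y, z in units of 30 mm (1.0 is 30 mm), a list of three; "angular": the turn, a rotation vector about the world's x, y, z in degrees, a list of three. In form: [{"dp": [dx, dy, dz], "angular": [ax, ay, az]}, ...]. A call has 1 to 20 rows; each row shifts and turns the commanded pose from where the row before left it; what a row does not reach is not made up. A row lasts 1/10 s, in which the tool goes at most 50 mm and 8.59 degrees, less where a joint would pass 70% of its speed; a pose out of reach is approached as far as the arm can. A call is refused whole if a number of a shift passes 1 or a number of a turn 8.59, either way. A call with a gripper value outside its range is refused whole. OPENING is the closure, from 0 (fully open) to 1 (shut), set as the call begins (- or left out, the last holds). The fingers move at their own pace and stop on an object; FORCE is the grip in N (left out, the last holds). Time passes only in rows, so rows that do not move let the fingers close. It gives the time, the measured TCP pose, the force, the opening and the grip force at its end, in the units of the state.
- sense(): the state, without advancing time (a new reading comes with each control period).
- vision.snapshot(name): name is "scene" or "top" or "wrist"; returns a dict with "image" (400x640x3 uint8, blue, green, red), "range_z" (400x640 float32, m along the optical axis (not along the pixel's ray), 0 where there is no reading), "mtx" (3x3 intrinsics, pixels), "pose" (4x4, takes a point from camera to world coordinates); the wrist camera has in their place "mount" (4x4, takes a point from camera to tool coordinates, whose origin is the TCP and whose axes are the flange's). Camera axes: x right, y down, z forward; pixel columns grow to the right and rows downward; lengths in m; the calibration is good to about 2 mm. A picture is of the moment at which its call begins: read the wrist's pose just before it.
- order.sign_off(): hands the job in; it is judged then, once.
The state is a dict: "t": time; "q": joint angles; "qd": joint speeds; "tau": joint torques, N m; "tcp_pos": TCP position; "tool_rot": TCP orientation; "force": force on the tool from outside, world axes, zero at the start; "ft_torque": the same for the moment, N m; "finger_gap": opening from 0.0 (shut) to 1.0 (fully open); "gripper_force": force on a finger pad.
Only numpy, scipy, OpenCV 4.12 (cv2) and the standard library are available. Lean on these libraries where they do the work, as an engineer would, in place of code of your own. Each camera call takes 0.05 s, during which the arm holds its last target. There are 200 camera calls.

## Working session

There is one attempt and no reset: what is moved stays moved. The work goes in short steps, Python scripts to look and compute and a shell command to move; the robot and the scene stay as the last step left them, time stands still between calls to the robot, and variables do not carry over. Pictures are saved under pics/ and viewed, at most 10 in all, crops included, and the job is handed in when it is done.

```bash
mkdir -p pics; cat > h.py <<'E'
import numpy as np, cv2
from station import sense, vision, order
def cloud(s, pose=None):
    P=s.get("pose") if pose is None else pose
    P=np.array(P); z=s["range_z"]; K=np.array(s["mtx"])
    v,u=np.mgrid[:z.shape[0],:z.shape[1]]
    c=np.stack([(u-K[0,2])/K[0,0]*z,(v-K[1,2])/K[1,1]*z,z],-1)
    w=c@P[:3,:3].T+P[:3,3]; w[z<=0]=np.nan
    return w
E
python3 - <<'E'
from h import *
s=vision.snapshot("top"); cv2.imwrite("pics/top.png",s["image"]); np.savez("top.npz",**s)
s=vision.snapshot("scene"); cv2.imwrite("pics/scene.png",s["image"]); np.savez("scene.npz",**s)
print(sense())
E
```

```text
{'t': 0.1, 'q': array([-1.44749423e+00,  5.28364425e-01,  1.43376365e+00,  8.46794874e-06,
        1.18139028e+00, -1.78485291e-01]), 'qd': array([-0.00191564, -0.00304884, -0.00286827, -0.0011503 ,  0.00101414,
       -0.00125634]), 'tau': array([-2.15818673e-04, -4.43303096e+01, -1.78586555e+01, -1.48922791e-04,
        3.88130662e-03, -1.24729326e-05]), 'tcp_pos': array([ 0.18573097, -0.59613592,  0.24744017]), 'tool_rot': array([ 9.88636915e-01,  1.50320071e-01,  3.04771623e-05, -9.62375807e-04]), 'force': array([0.42980971, 0.31329492, 0.10040249]), 'ft_torque': array([-0.05540767,  0.03562967, -0.02599995]), 'gripper_force': 0.0, 'finger_gap': 0.9969378223761073}
```

View pics/top.png

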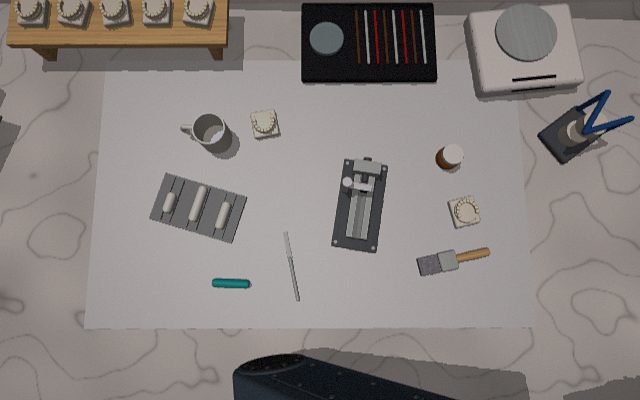

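View pics/scene.png

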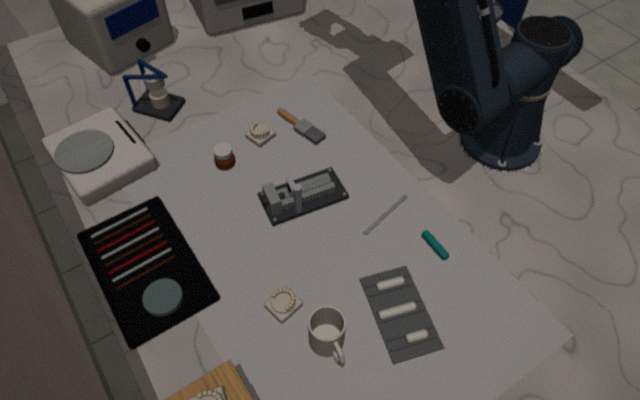

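The top view shows three white rods in the rack: (169,202) short, (198,203) and (223,215). The turquoise decoy is at (231,283) and the gauge is at about (360,205), with its open end down at (357,237). The middle rod (198,203) looks longest; I'll measure all three and check an enlarged crop.

```bash
python3 - <<'E'
from h import *
s=dict(np.load("top.npz")); w=cloud(s); im=s["image"]
print("table z",np.nanmedian(w[230:320,320:330,2]), "cam",s["pose"][:3,3])
z=w[...,2]
for n,(u,v) in dict(short=(169,202),long=(198,203),mid=(223,215)).items():
    m=np.zeros(z.shape,np.uint8); m[v-24:v+25,u-13:u+14]=1
    m&=((im.min(-1)>125)&(z>.012)).astype(np.uint8)
    n_,lab=cv2.connectedComponents(m); m=lab==lab[v,u]
    p=w[m]; r=cv2.minAreaRect(p[:,:2].astype(np.float32)*1000); c=p.mean(0)
    ev,V=np.linalg.eigh(np.cov(p[:,:2].T)); d=V[:,1]*np.sign(V[0,1])
    print(n,m.sum(),c.round(4),np.round(r[0],1),np.round(r[1],1),"ang",np.degrees(np.arctan2(d[1],d[0])).round(2),"ztop",np.percentile(p[:,2],95).round(4))
# rack slab
m=(z>.003)&(z<.03); m[:165]=0;m[250:]=0;m[:,:140]=0;m[:,255:]=0
r=cv2.minAreaRect(w[m][:,:2].astype(np.float32)*1000); print("rack",r)
# gauge
b=np.zeros(z.shape,bool); b[150:258,325:395]=1
m=b&(z>.008)&(z<.12); r=cv2.minAreaRect(w[m][:,:2].astype(np.float32)*1000); print("gauge",r)
m=b&(z>.026)&(z<.04); 
p=w[m]; 
lin=cv2.fitLine(p[:,:2].astype(np.float32),cv2.DIST_HUBER,0,.01,.01).ravel(); print("V",lin,np.degrees(np.arctan2(lin[1],lin[0])),p.mean(0))
print("stop/hi",[(a,w[b&(z>a)&(z<c)].mean(0).round(4)) for a,c in((.05,.07),(.07,.09),(.095,.12))])
a=cv2.resize(im[165:250,145:255],None,fx=3.5,fy=3.5,interpolation=cv2.INTER_CUBIC)
g=cv2.resize(im[150:258,325:395],None,fx=3.5,fy=3.5,interpolation=cv2.INTER_CUBIC)
h=max(a.shape[0],g.shape[0]); P=lambda q:cv2.copyMakeBorder(q,0,h-q.shape[0],0,0,0)
cv2.imwrite("pics/crop.png",np.hstack([P(a),P(g)]))
E
```

```text
table z 0.0010265630148755256 cam [ 0.41651776 -0.03654185  0.95100503]
short 118 [0.543  0.2916 0.0245] [543.7 292.5] [15.  43.2] ang -17.26 ztop 0.0277
long 221 [0.5408 0.2277 0.0249] [541.  228.7] [15.7 77.9] ang -17.44 ztop 0.0281
mid 173 [0.5135 0.1713 0.0248] [514.1 171.5] [14.8 58.9] ang -18.21 ztop 0.028
rack ((534.5951538085938, 233.72891235351562), (265.3911437988281, 191.4188690185547), 89.80705261230469)
gauge ((538.5675659179688, -134.9391632080078), (100.40633392333984, 203.21334838867188), 80.60002136230469)
V [ 0.9927655  -0.1200695   0.51348245 -0.13019988] -6.8961134 [ 0.52719903 -0.13256474  0.03195025]
stop/hi [(0.05, array([ 0.6098, -0.1453,  0.0595])), (0.07, array([ 0.5673, -0.1298,  0.077 ])), (0.095, array([ 0.5724, -0.0994,  0.1036]))]
```

View pics/crop.png

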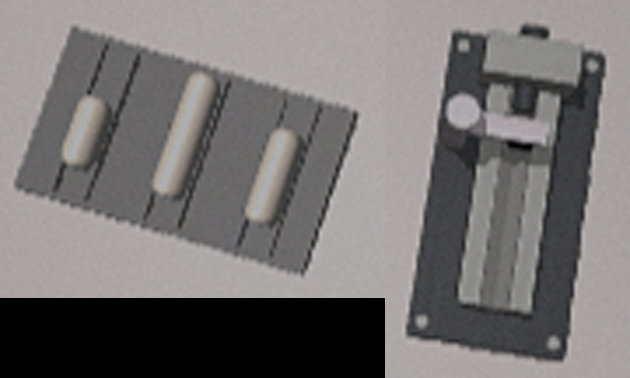

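The crop confirms it: the middle-groove rod at (198,203) is the longest at 78 mm, against 59 and 43 mm for the other two, and it is white ceramic in the rack. On the way there I'll stop over the gauge for a close wrist look.

```bash
python3 -m crank '[{"dp":[0.63,1,0],"angular":[0,0,-1.7]},{"dp":[0.63,1,0],"angular":[0,0,-1.7]},{"dp":[0.63,1,0],"angular":[0,0,-1.7]},{"dp":[0.63,1,0],"angular":[0,0,-1.7]},{"dp":[0.63,1,0],"angular":[0,0,-1.7]},{"dp":[0.63,1,0],"angular":[0,0,-1.7]},{"dp":[0.63,1,0],"angular":[0,0,-1.7]},{"dp":[0.63,1,0],"angular":[0,0,-1.7]},{"dp":[0.63,1,0],"angular":[0,0,-1.7]},{"dp":[0.63,1,0],"angular":[0,0,-1.7]},{"dp":[0.63,1,0],"angular":[0,0,-1.7]},{"dp":[0.63,1,0],"angular":[0,0,-1.7]},{"dp":[0.63,1,0],"angular":[0,0,-1.7]},{"dp":[0.63,1,0],"angular":[0,0,-1.7]},{"dp":[0.63,1,0],"angular":[0,0,-1.7]},{"dp":[0,0,0],"angular":[0,0,0]},{"dp":[0,0,0],"angular":[0,0,0]},{"dp":[0,0,0],"angular":[0,0,0]}]' 0.5 25
cat >> h.py <<'E'
from scipy.spatial.transform import Rotation as R
def wrist(tag):
    st=sense(); s=vision.snapshot("wrist"); T=np.eye(4); T[:3,:3]=R.from_quat(st["tool_rot"]).as_matrix(); T[:3,3]=st["tcp_pos"]
    s["pose"]=T@np.array(s["mount"]); np.savez(tag+".npz",**s); cv2.imwrite("pics/%s.png"%tag,s["image"]); return s,st
E
python3 - <<'E'
from h import *
s,st=wrist("wg"); print(st["tcp_pos"],R.from_quat(st["tool_rot"]).as_matrix().round(3), s["mount"].round(3))
E
```

```text
t: 1.9
tcp_pos: [0.4688, -0.1474, 0.2481]
tool_rot: [0.997, -0.072, -0.0, 0.0]
force: [-0.5, -0.6, 0.3]
finger_gap: 0.501
gripper_force: 0.0
[ 0.46881294 -0.14736226  0.2481025 ] [[ 0.99  -0.143 -0.001]
 [-0.143 -0.99  -0.   ]
 [-0.001  0.    -1.   ]] [[ 0.    -0.959 -0.284  0.074]
 [ 1.     0.    -0.     0.   ]
 [ 0.    -0.284  0.959 -0.126]
 [ 0.     0.     0.     1.   ]]
```

View pics/wg.png

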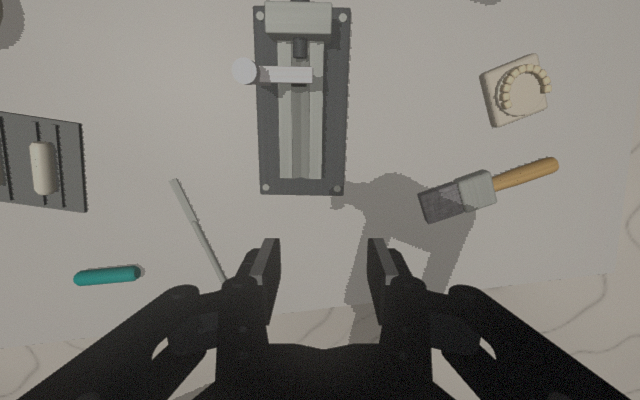

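The wrist view shows the gauge with its V block across columns 279-325, rows 40-180. The screw is at (300,48) and the roller arm at (290,74). Now I'll fit the V axis, the open end and the screw tip.

```bash
python3 - <<'E'
from h import *
s=dict(np.load("wg.npz")); w=cloud(s); z=w[...,2]
b=np.zeros(z.shape,bool); b[0:205,225:365]=1
print("table",np.nanmedian(z[200:225,300:330]))
# block mid-line per row
mid=[];base=[]
for v in range(95,175):
    i=np.where(b[v]&(z[v]>.0225)&(z[v]<.04))[0]; mid.append((w[v,i[0],:2]+w[v,i[-1],:2])/2); wb=np.linalg.norm(w[v,i[0],:2]-w[v,i[-1],:2])
    j=np.where(b[v]&(z[v]>.008)&(z[v]<.04))[0]; base.append((w[v,j[0],:2]+w[v,j[-1],:2])/2)
for n,a in(("block",mid),("base",base)):
    l=cv2.fitLine(np.array(a,np.float32),cv2.DIST_HUBER,0,.001,.001).ravel(); print(n,l,np.degrees(np.arctan2(l[1],l[0])))
    if n=="block": d=l[:2]*np.sign(l[0]); o=l[2:]
n=np.array([-d[1],d[0]]); X=(w[...,:2]-o)@d; Y=(w[...,:2]-o)@n
print("block width",wb)
m=b&(z>.026)&(z<.04)&(abs(Y)<.025); x0=np.nanpercentile(X[m],.5)
mb=b&(z>.008)&(z<.2)
print("V open end X",x0,"base near",np.nanpercentile(X[mb],.3),"base Y",np.nanpercentile(Y[mb],[1,99]))
O=o+d*(x0+.075); print("gauge origin",O,"from base",o+d*(np.nanpercentile(X[mb],.3)+.1))
X=X-(x0+.075)
for lo,hi in((.04,.053),(.055,.063),(.06,.08),(.098,.11)):
    q=b&(z>lo)&(z<hi); print(lo,hi,"X",np.nanpercentile(X[q],[2,50,98]).round(4),"Y",np.nanpercentile(Y[q],[2,50,98]).round(4))
q=b&(abs(Y)<.004)&(X>.03)&(X<.075); 
for k in sorted(zip(X[q].round(4),z[q].round(4)))[::6]: print(k,end=" ")
# V section heights
print()
for y in np.arange(-.02,.021,.004):
    q=b&(abs(Y-y)<.001)&(X>-.06)&(X<0); print(round(y,3),np.nanmedian(z[q]).round(4),end="; ")
E
```

```text
table 0.0008720448858452745
block [ 0.98760825 -0.15693918  0.5042306  -0.12754205] -9.029279
base [ 0.98675656 -0.16220827  0.505575   -0.12777919] -9.335094
block width 0.04531913634100519
V open end X -0.038840693349422896 base near -0.06353000612883812 base Y [-0.04895453  0.0484805 ]
gauge origin [ 0.53994185 -0.13321686] from base [ 0.54024869 -0.13326562]
0.04 0.053 X [0.0477 0.0621 0.0955] Y [-0.0269 -0.0009  0.0278]
0.055 0.063 X [0.0223 0.0773 0.0902] Y [-0.0292 -0.0006  0.0281]
0.06 0.08 X [0.0223 0.0672 0.0895] Y [-0.0276  0.0044  0.0307]
0.098 0.11 X [0.0205 0.0294 0.0383] Y [0.0301 0.0392 0.0488]
(np.float64(0.03), np.float64(0.0772)) (np.float64(0.0301), np.float64(0.0773)) (np.float64(0.0309), np.float64(0.0773)) (np.float64(0.0316), np.float64(0.0785)) (np.float64(0.0318), np.float64(0.0769)) (np.float64(0.0326), np.float64(0.0767)) (np.float64(0.0332), np.float64(0.0785)) (np.float64(0.0334), np.float64(0.0777)) (np.float64(0.0342), np.float64(0.077)) (np.float64(0.0348), np.float64(0.0788)) (np.float64(0.035), np.float64(0.0775)) (np.float64(0.0358), np.float64(0.0
[... 2030 characters left out ...]
.float64(0.0597)) (np.float64(0.0685), np.float64(0.0602)) (np.float64(0.0692), np.float64(0.0602)) (np.float64(0.0695), np.float64(0.0593)) (np.float64(0.0701), np.float64(0.0602)) (np.float64(0.0706), np.float64(0.0615)) (np.float64(0.0711), np.float64(0.059)) (np.float64(0.0717), np.float64(0.0607)) (np.float64(0.0724), np.float64(0.0604)) (np.float64(0.0725), np.float64(0.0605)) (np.float64(0.0734), np.float64(0.0597)) (np.float64(0.074), np.float64(0.0606)) (np.float64(0.0742), np.float64(0.06)) (np.float64(0.075), np.float64(0.0597)) 
-0.02 0.0326; -0.016 0.0327; -0.012 0.0327; -0.008 0.032; -0.004 0.0285; 0.0 0.0247; 0.004 0.0282; 0.008 0.0319; 0.012 0.0328; 0.016 0.0326; 0.02 0.0327;
```

```bash
python3 -m crank '[{"dp":[0.17,0.9,0],"angular":[0,0,-0.7]},{"dp":[0.17,0.9,0],"angular":[0,0,-0.7]},{"dp":[0.17,0.9,0],"angular":[0,0,-0.7]},{"dp":[0.17,0.9,0],"angular":[0,0,-0.7]},{"dp":[0.17,0.9,0],"angular":[0,0,-0.7]},{"dp":[0.17,0.9,0],"angular":[0,0,-0.7]},{"dp":[0.17,0.9,-0.3],"angular":[0,0,-0.7]},{"dp":[0.17,0.9,-0.5],"angular":[0,0,-0.7]},{"dp":[0.17,0.9,-0.5],"angular":[0,0,-0.7]},{"dp":[0.17,0.9,-0.5],"angular":[0,0,-0.7]},{"dp":[0.17,0.9,-0.5],"angular":[0,0,-0.7]},{"dp":[0.17,0.9,-0.5],"angular":[0,0,-0.7]},{"dp":[0.17,0.9,-0.5],"angular":[0,0,-0.6]},{"dp":[0.17,0.8,-0.5],"angular":[0,0,-0.2]},{"dp":[0,0,0],"angular":[0,0,0]},{"dp":[0,0,0],"angular":[0,0,0]},{"dp":[0,0,0],"angular":[0,0,0]}]'
python3 - <<'E'
from h import *
s,st=wrist("wr"); w=cloud(s); z=w[...,2]; p0=st["tcp_pos"]
M=R.from_quat(st["tool_rot"]).as_matrix(); print(p0,"toolx yaw",np.degrees(np.arctan2(M[1,0],M[0,0])))
m=((z>.019)&(z<.03)&(np.hypot(w[...,0]-.541,w[...,1]-.228)<.055)&(abs((w[...,0]-.541)*.299+(w[...,1]-.228)*.954)<.025)&(s["image"].min(-1)>90)).astype(np.uint8)
n,l,stt,cc=cv2.connectedComponentsWithStats(m); k=1+stt[1:,4].argmax(); p=w[l==k]
r=cv2.minAreaRect(p[:,:2].astype(np.float32)*1000); print(stt[k],r,"ztop",np.percentile(p[:,2],[50,97]))
E
```

```text
t: 3.65
tcp_pos: [0.5411, 0.2268, 0.1348]
tool_rot: [0.988, -0.152, 0.0, 0.0]
force: [-0.1, 0.5, 0.3]
finger_gap: 0.5
gripper_force: 0.0
[0.54105943 0.22678231 0.13479872] toolx yaw -17.499985719542043
[ 307  147   25   98 2235] ((543.2218017578125, 229.69264221191406), (18.921653747558594, 80.3302001953125), 72.88763427734375) ztop [0.02462163 0.02678445]
```

View pics/wr.png

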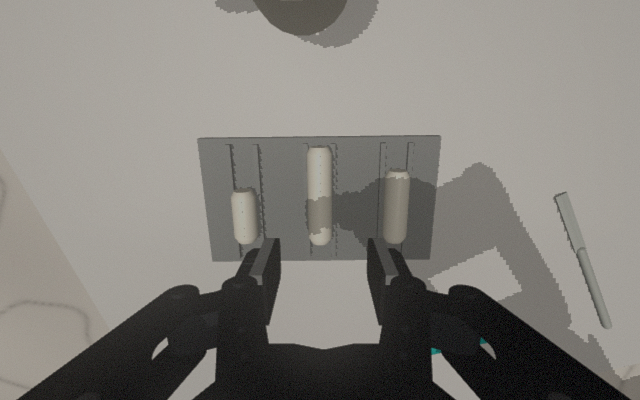

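Rod measured at 80.3 x 18.9 mm, top at z 0.0268, centre about (0.5427, 0.2292), all consistent with the given sizes. Descending to grasp.

```bash
python3 -m crank '[{"dp":[0.06,0.08,-0.5],"angular":[0,0,0.3]},{"dp":[0,0,-0.6],"angular":[0,0,0]},{"dp":[0,0,-0.6],"angular":[0,0,0]},{"dp":[0,0,-0.6],"angular":[0,0,0]},{"dp":[0,0,-0.5],"angular":[0,0,0]},{"dp":[0,0,-0.4],"angular":[0,0,0]},{"dp":[0,0,-0.25],"angular":[0,0,0]},{"dp":[0,0,-0.13],"angular":[0,0,0]},{"dp":[0,0,0],"angular":[0,0,0]},{"dp":[0,0,0],"angular":[0,0,0]}]' 0.5 25
python3 -m crank '[{"dp":[0,0,0],"angular":[0,0,0]},{"dp":[0,0,0],"angular":[0,0,0]},{"dp":[0,0,0],"angular":[0,0,0]},{"dp":[0,0,0],"angular":[0,0,0]},{"dp":[0,0,0],"angular":[0,0,0]},{"dp":[0,0,0],"angular":[0,0,0]},{"dp":[0,0,0],"angular":[0,0,0]}]' 1 25
```

```text
t: 4.7
tcp_pos: [0.5429, 0.2308, 0.0274]
tool_rot: [0.989, -0.149, 0.0, -0.0]
force: [-0.2, -0.3, 1.1]
finger_gap: 0.496
gripper_force: 0.0
t: 5.4
tcp_pos: [0.5429, 0.2308, 0.0276]
tool_rot: [0.989, -0.149, 0.001, -0.0]
force: [-1.1, -0.5, 5.7]
finger_gap: 0.221
gripper_force: 26.3
```

```bash
python3 -m crank '[{"dp":[0,0,0.1],"angular":[0,0,0]},{"dp":[0,0,0.2],"angular":[0,0,0]},{"dp":[0,0,0.3],"angular":[0,0,0]},{"dp":[0,0,0.5],"angular":[0,0,0]},{"dp":[0,0,0.8],"angular":[0,0,0]},{"dp":[0,0,0.8],"angular":[0,0,0]},{"dp":[0,0,0],"angular":[0,0,0]},{"dp":[0,0,0],"angular":[0,0,0]}]'
python3 - <<'E'
from h import *
s,st=wrist("wl"); w=cloud(s); M=R.from_quat(st["tool_rot"]).as_matrix(); t=(w-st["tcp_pos"])@M
im=s["image"]; m=((abs(t[...,1])<.02)&(t[...,2]>-.03)&(t[...,2]<.04)&(abs(t[...,0])<.07)&(im.min(-1)>70)).astype(np.uint8)
n,l,stt,cc=cv2.connectedComponentsWithStats(m); k=1+stt[1:,4].argmax(); p=t[l==k]
print(stt[k],np.percentile(p,[1,50,99],axis=0).round(4))
f=p[p[:,0]>.015]; 
for a in np.arange(.0,.05,.005):
    q=p[(p[:,0]>a)&(p[:,0]<a+.005)]; print(a,len(q), q[:,2].min().round(4) if len(q) else '', np.median(q[:,1]).round(4) if len(q) else '')
cv2.imwrite("pics/wlc.png",im)
E
```

```text
t: 6.2
tcp_pos: [0.5429, 0.2308, 0.109]
tool_rot: [0.989, -0.149, 0.001, -0.0]
force: [-0.9, -0.6, -1.1]
finger_gap: 0.215
gripper_force: 25.8
[ 302  176   44  164 6341] [[-0.0361 -0.0094  0.0007]
 [ 0.0082  0.0002  0.0031]
 [ 0.0406  0.0095  0.013 ]]
0.0 393 0.0003 0.0002
0.005 391 0.0 0.0002
0.01 422 -0.0001 -0.0002
0.015 433 0.0005 -0.0002
0.02 458 0.0001 0.0002
0.025 467 0.0004 -0.0002
0.03 485 -0.0002 -0.0002
0.035 532 0.0006 -0.0002
0.04 238 0.0034 0.0002
0.045 0
```

View pics/wlc.png

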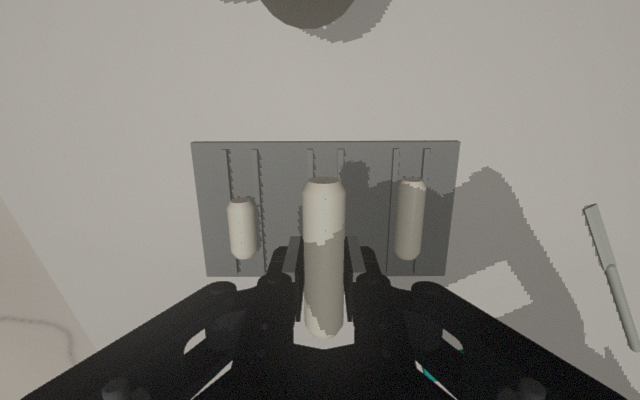

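The rod is held level across its middle: front end at (323,180), TCP about 2 mm behind its centre, axis 11 mm below the TCP. Moving over the open end of the V.

```bash
python3 -m crank '[{"dp":[-0.1,-0.9,0.3],"angular":[0,0,0.5]},{"dp":[-0.1,-1,0.2],"angular":[0,0,0.7]},{"dp":[-0.1,-1,0],"angular":[0,0,0.7]},{"dp":[-0.1,-1,0],"angular":[0,0,0.7]},{"dp":[-0.1,-1,0],"angular":[0,0,0.7]},{"dp":[-0.1,-1,0],"angular":[0,0,0.7]},{"dp":[-0.1,-1,0],"angular":[0,0,0.7]},{"dp":[-0.1,-1,0],"angular":[0,0,0.7]},{"dp":[-0.1,-1,0],"angular":[0,0,0.7]},{"dp":[-0.1,-1,0],"angular":[0,0,0.7]},{"dp":[-0.1,-1,0],"angular":[0,0,0.7]},{"dp":[-0.05,-0.7,-0.3],"angular":[0,0,0.5]},{"dp":[0,-0.36,-0.3],"angular":[0,0,0]},{"dp":[0,0,-0.2],"angular":[0,0,0]},{"dp":[0,0,0],"angular":[0,0,0]},{"dp":[0,0,0],"angular":[0,0,0]}]'
cat > g.py <<'E'
from h import *
O=np.array([.540,-.1332]); a=np.radians(-9.15); d=np.array([np.cos(a),np.sin(a)]); n=np.array([-d[1],d[0]])
def rep():
    st=sense(); M=R.from_quat(st["tool_rot"]).as_matrix(); e=st["tcp_pos"][:2]-O
    print("t",st["t"],"gX %.4f gY %.4f z %.4f"%(e@d,e@n,st["tcp_pos"][2]),"yaw %.2f"%np.degrees(np.arctan2(M[1,0],M[0,0])),"F along %.1f z %.1f"%(st["force"][:2]@d,st["force"][2]))
if __name__=="__main__": rep()
E
python3 g.py
```

```text
t: 7.85
tcp_pos: [0.5075, -0.1267, 0.0984]
tool_rot: [0.997, -0.079, -0.001, -0.0]
force: [-0.1, 0.3, -1.1]
finger_gap: 0.216
gripper_force: 25.8
t 7.85 gX -0.0331 gY 0.0012 z 0.0984 yaw -9.04 F along -0.2 z -1.1
```

```bash
python3 -m crank '[{"dp":[0,-0.04,-0.3],"angular":[0,0,0]},{"dp":[0,0,-0.4],"angular":[0,0,0]},{"dp":[0,0,-0.4],"angular":[0,0,0]},{"dp":[0,0,-0.2],"angular":[0,0,0]},{"dp":[0,0,-0.12],"angular":[0,0,0]},{"dp":[0,0,-0.08],"angular":[0,0,0]},{"dp":[0,0,-0.06],"angular":[0,0,0]},{"dp":[0,0,0],"angular":[0,0,0]},{"dp":[0,0,0],"angular":[0,0,0]}]'; python3 g.py
```

```text
t: 8.75
tcp_pos: [0.5082, -0.1295, 0.0524]
tool_rot: [0.997, -0.079, 0.0, 0.0]
force: [-0.1, 0.6, -1.4]
finger_gap: 0.221
gripper_force: 25.8
t 8.75 gX -0.0320 gY -0.0014 z 0.0524 yaw -9.11 F along -0.2 z -1.4
```

```bash
python3 -m crank '[{"dp":[0,0.03,-0.03],"angular":[0,0,0]},{"dp":[0,0,-0.02],"angular":[0,0,0]},{"dp":[0,0,0],"angular":[0,0,0]},{"dp":[0,0,0],"angular":[0,0,0]}]'; python3 g.py
```

```text
t: 9.15
tcp_pos: [0.508, -0.1284, 0.0506]
tool_rot: [0.997, -0.079, 0.0, 0.0]
force: [0.1, -0.1, 0.1]
finger_gap: 0.224
gripper_force: 25.8
t 9.15 gX -0.0323 gY -0.0004 z 0.0506 yaw -9.11 F along 0.1 z 0.1
```

Light contact with the V. Releasing and lifting straight up.

```bash
python3 -m crank '[{"dp":[0,0,0],"angular":[0,0,0]},{"dp":[0,0,0],"angular":[0,0,0]},{"dp":[0,0,0],"angular":[0,0,0]},{"dp":[0,0,0],"angular":[0,0,0]},{"dp":[0,0,0.2],"angular":[0,0,0]},{"dp":[0,0,0.6],"angular":[0,0,0]},{"dp":[0,0,0.8],"angular":[0,0,0]},{"dp":[0,0,0.6],"angular":[0,0,0]},{"dp":[0,0,0],"angular":[0,0,0]},{"dp":[0,0,0],"angular":[0,0,0]}]' 0.5 25
python3 - <<'E'
from g import *
rep(); s,st=wrist("wv"); w=cloud(s); im=s["image"]; z=w[...,2]
X=(w[...,:2]-O)@d; Y=(w[...,:2]-O)@n
m=((z>.036)&(z<.052)&(abs(Y)<.02)&(X<.02)&(X>-.1)).astype(np.uint8)
k,l,stt,cc=cv2.connectedComponentsWithStats(m); k=1+stt[1:,4].argmax(); q=l==k
pts=np.stack([X[q],Y[q]],1).astype(np.float32)*1000
print(stt[k],cv2.minAreaRect(pts),"ztop",np.percentile(z[q],97),"X",np.percentile(X[q],[1,99]))
m=(abs(Y)<.005)&(X>.04)&(X<.062)&(z>.036)&(z<.05); print("screw tip X",np.nanpercentile(X[m],[1,5]) if m.any() else None)
E
```

```text
t: 10.15
tcp_pos: [0.5081, -0.1284, 0.117]
tool_rot: [0.997, -0.079, 0.0, 0.0]
force: [0.2, -0.3, -0.2]
finger_gap: 0.502
gripper_force: 0.0
t 10.15 gX -0.0323 gY -0.0004 z 0.1170 yaw -9.11 F along 0.3 z -0.2
[ 308  155   30  116 3208] ((-31.81222915649414, -0.027463912963867188), (80.51309204101562, 19.815738677978516), 0.32329443097114563) ztop 0.04881401278509134 X [-0.06955744  0.00817469]
screw tip X [0.04769552 0.0480291 ]
```

View pics/wv.png

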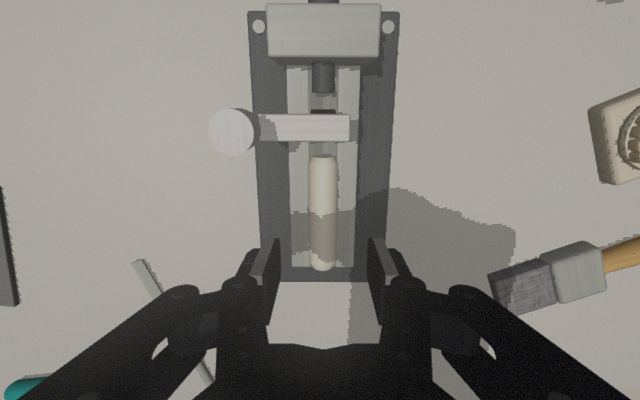

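The rod lies in the V: centre at gauge X -31.8 mm, Y 0.0, yaw 0.3°, top z 48.8 mm. In the picture its ends are at (322,155) and (322,268), and the screw tip is at (322,92), X +47.8 mm. About 40 mm remains to travel. I'll go behind the rear end with the fingers shut and push.

```bash
python3 -m crank '[{"dp":[-0.5,0.08,0],"angular":[0,0,0]},{"dp":[-0.6,0.1,0],"angular":[0,0,0]},{"dp":[-0.6,0.1,0],"angular":[0,0,0]},{"dp":[-0.53,0.09,0],"angular":[0,0,0]},{"dp":[0,0,-0.4],"angular":[0,0,0]},{"dp":[0,0,-0.6],"angular":[0,0,0]},{"dp":[0,0,-0.6],"angular":[0,0,0]},{"dp":[0,0,-0.4],"angular":[0,0,0]},{"dp":[0,0,-0.18],"angular":[0,0,0]},{"dp":[0,0,0],"angular":[0,0,0]},{"dp":[0,0,0],"angular":[0,0,0]}]' 1 30; python3 g.py
python3 -m crank '[{"dp":[0.16,-0.026,0],"angular":[0,0,0]},{"dp":[0.13,-0.021,0],"angular":[0,0,0]},{"dp":[0,0,0],"angular":[0,0,0]},{"dp":[0,0,0],"angular":[0,0,0]}]'; python3 g.py
```

```text
t: 11.3
tcp_pos: [0.441, -0.1172, 0.0511]
tool_rot: [0.997, -0.079, -0.0, -0.0]
force: [-0.7, 0.2, -0.1]
finger_gap: -0.0
gripper_force: 0.0
t 11.3 gX -0.1003 gY 0.0000 z 0.0511 yaw -9.11 F along -0.7 z -0.1
t: 11.7
tcp_pos: [0.4502, -0.1188, 0.0515]
tool_rot: [0.997, -0.079, 0.0, 0.0]
force: [0.3, -0.1, -0.3]
finger_gap: -0.001
gripper_force: 0.0
t 11.7 gX -0.0910 gY -0.0001 z 0.0515 yaw -9.10 F along 0.3 z -0.3
```

```bash
python3 -m crank '[{"dp":[0.066,-0.0106,0],"angular":[0,0,0]},{"dp":[0.066,-0.0106,0],"angular":[0,0,0]},{"dp":[0.066,-0.0106,0],"angular":[0,0,0]},{"dp":[0.066,-0.0106,0],"angular":[0,0,0]},{"dp":[0.066,-0.0106,0],"angular":[0,0,0]},{"dp":[0.066,-0.0106,0],"angular":[0,0,0]},{"dp":[0.066,-0.0106,0],"angular":[0,0,0]}]'; python3 g.py
python3 -m crank '[{"dp":[0.066,-0.0106,0],"angular":[0,0,0]},{"dp":[0.066,-0.0106,0],"angular":[0,0,0]},{"dp":[0.066,-0.0106,0],"angular":[0,0,0]},{"dp":[0.066,-0.0106,0],"angular":[0,0,0]}]'; python3 g.py
```

```text
t: 12.4
tcp_pos: [0.4636, -0.1209, 0.0512]
tool_rot: [0.997, -0.079, -0.0, -0.0]
force: [-0.6, 0.1, 0.1]
finger_gap: 0.001
gripper_force: 0.4
t 12.4 gX -0.0773 gY 0.0000 z 0.0512 yaw -9.11 F along -0.6 z 0.1
t: 12.8
tcp_pos: [0.4718, -0.1222, 0.0512]
tool_rot: [0.997, -0.079, 0.0, 0.0]
force: [0.2, -0.3, 0.0]
finger_gap: 0.001
gripper_force: 0.3
t 12.8 gX -0.0691 gY -0.0000 z 0.0512 yaw -9.10 F along 0.3 z 0.0
```

```bash
python3 -m crank '[{"dp":[0.05,-0.008,0],"angular":[0,0,0]},{"dp":[0.05,-0.008,0],"angular":[0,0,0]},{"dp":[0.05,-0.008,0],"angular":[0,0,0]},{"dp":[0.05,-0.008,0],"angular":[0,0,0]}]'; python3 g.py
python3 -m crank '[{"dp":[0.05,-0.008,0],"angular":[0,0,0]},{"dp":[0.05,-0.008,0],"angular":[0,0,0]},{"dp":[0.05,-0.008,0],"angular":[0,0,0]},{"dp":[0.05,-0.008,0],"angular":[0,0,0]}]'; python3 g.py
```

```text
t: 13.2
tcp_pos: [0.4772, -0.123, 0.0512]
tool_rot: [0.997, -0.079, -0.001, -0.0]
force: [-4.0, -1.3, 1.7]
finger_gap: -0.001
gripper_force: 1.7
t 13.2 gX -0.0637 gY 0.0000 z 0.0512 yaw -9.10 F along -3.7 z 1.7
t: 13.6
tcp_pos: [0.4835, -0.1241, 0.0512]
tool_rot: [0.997, -0.08, -0.0, -0.0]
force: [-2.2, -0.4, 0.8]
finger_gap: -0.004
gripper_force: 1.4
t 13.6 gX -0.0572 gY 0.0000 z 0.0512 yaw -9.12 F along -2.1 z 0.8
```

```bash
python3 -m crank '[{"dp":[0.05,-0.008,0],"angular":[0,0,0]},{"dp":[0.05,-0.008,0],"angular":[0,0,0]},{"dp":[0.05,-0.008,0],"angular":[0,0,0]},{"dp":[0.05,-0.008,0],"angular":[0,0,0]},{"dp":[0.05,-0.008,0],"angular":[0,0,0]}]'; python3 g.py
python3 -m crank '[{"dp":[0.03,-0.005,0],"angular":[0,0,0]},{"dp":[0.03,-0.005,0],"angular":[0,0,0]},{"dp":[0,0,0],"angular":[0,0,0]}]'; python3 g.py
```

```text
t: 14.1
tcp_pos: [0.4913, -0.1253, 0.0512]
tool_rot: [0.997, -0.079, 0.0, -0.0]
force: [-2.6, -0.4, -0.4]
finger_gap: -0.003
gripper_force: 1.2
t 14.1 gX -0.0493 gY 0.0000 z 0.0512 yaw -9.11 F along -2.5 z -0.4
t: 14.4
tcp_pos: [0.4932, -0.1257, 0.0512]
tool_rot: [0.997, -0.079, 0.0, 0.0]
force: [-1.9, 0.5, 0.4]
finger_gap: -0.001
gripper_force: 0.8
t 14.4 gX -0.0474 gY -0.0001 z 0.0512 yaw -9.11 F along -2.0 z 0.4
```

Near the stop. Going on in half-millimetre rows, reading the force after each short burst.

```bash
python3 -m crank '[{"dp":[0.016,-0.0026,0],"angular":[0,0,0]},{"dp":[0.016,-0.0026,0],"angular":[0,0,0]},{"dp":[0.016,-0.0026,0],"angular":[0,0,0]},{"dp":[0.016,-0.0026,0],"angular":[0,0,0]}]'; python3 g.py
```

```text
t: 14.8
tcp_pos: [0.4948, -0.1259, 0.0512]
tool_rot: [0.997, -0.079, -0.0, -0.0]
force: [-3.0, 0.4, 0.6]
finger_gap: 0.003
gripper_force: 1.1
t 14.8 gX -0.0458 gY -0.0000 z 0.0512 yaw -9.11 F along -3.0 z 0.6
```

```bash
python3 -m crank '[{"dp":[0.016,-0.0026,0],"angular":[0,0,0]},{"dp":[0.016,-0.0026,0],"angular":[0,0,0]},{"dp":[0,0,0],"angular":[0,0,0]}]'; python3 g.py
```

```text
t: 15.1
tcp_pos: [0.4958, -0.1261, 0.0512]
tool_rot: [0.997, -0.079, -0.0, -0.0]
force: [-2.1, 0.5, -0.5]
finger_gap: -0.001
gripper_force: 1.1
t 15.1 gX -0.0448 gY -0.0000 z 0.0512 yaw -9.11 F along -2.2 z -0.5
```

```bash
python3 -m crank '[{"dp":[0.016,-0.0026,0],"angular":[0,0,0]},{"dp":[0.016,-0.0026,0],"angular":[0,0,0]},{"dp":[0,0,0],"angular":[0,0,0]}]'; python3 g.py
```

```text
t: 15.4
tcp_pos: [0.4959, -0.1261, 0.0512]
tool_rot: [0.997, -0.079, -0.001, -0.0]
force: [-4.8, -0.9, 1.4]
finger_gap: -0.001
gripper_force: 2.4
t 15.4 gX -0.0447 gY 0.0000 z 0.0512 yaw -9.10 F along -4.6 z 1.4
```

```bash
python3 -m crank '[{"dp":[0.016,-0.0026,0],"angular":[0,0,0]},{"dp":[0,0,0],"angular":[0,0,0]}]'; python3 g.py
```

```text
t: 15.6
tcp_pos: [0.4959, -0.1261, 0.0512]
tool_rot: [0.997, -0.079, -0.001, -0.0]
force: [-6.4, -0.5, 2.8]
finger_gap: 0.004
gripper_force: 2.9
t 15.6 gX -0.0446 gY 0.0000 z 0.0512 yaw -9.09 F along -6.3 z 2.8
```

The tool has stopped advancing and the force is climbing, so the rod is at the stop. A little more push, a hold, then I'll check the position before backing off.

```bash
python3 -m crank '[{"dp":[0.016,-0.0026,0],"angular":[0,0,0]},{"dp":[0.016,-0.0026,0],"angular":[0,0,0]},{"dp":[0,0,0],"angular":[0,0,0]},{"dp":[0,0,0],"angular":[0,0,0]},{"dp":[0,0,0],"angular":[0,0,0]}]'; python3 g.py
```

```text
t: 16.1
tcp_pos: [0.4959, -0.126, 0.0511]
tool_rot: [0.997, -0.079, -0.002, -0.001]
force: [-7.9, -1.9, 4.0]
finger_gap: 0.003
gripper_force: 3.7
t 16.1 gX -0.0446 gY 0.0001 z 0.0511 yaw -9.08 F along -7.5 z 4.0
```

```bash
python3 -m crank '[{"dp":[0.02,-0.0032,0],"angular":[0,0,0]},{"dp":[0,0,0],"angular":[0,0,0]},{"dp":[0,0,0],"angular":[0,0,0]},{"dp":[0,0,0],"angular":[0,0,0]}]'; python3 g.py
```

```text
t: 16.5
tcp_pos: [0.496, -0.126, 0.0511]
tool_rot: [0.997, -0.079, -0.003, -0.001]
force: [-8.8, -1.5, 4.9]
finger_gap: -0.001
gripper_force: 4.2
t 16.5 gX -0.0446 gY 0.0001 z 0.0511 yaw -9.07 F along -8.4 z 4.9
```

```bash
python3 -m crank '[{"dp":[-0.05,0.008,0],"angular":[0,0,0]},{"dp":[-0.1,0.016,0],"angular":[0,0,0]},{"dp":[-0.4,0.064,0],"angular":[0,0,0]},{"dp":[-0.5,0.08,0.1],"angular":[0,0,0]},{"dp":[-0.2,0.03,0.6],"angular":[0,0,0]},{"dp":[0,0,0.8],"angular":[0,0,0]},{"dp":[0,0,0.8],"angular":[0,0,0]},{"dp":[0,0,0.6],"angular":[0,0,0]},{"dp":[0,0,0],"angular":[0,0,0]},{"dp":[0,0,0],"angular":[0,0,0]}]'
python3 - <<'E'
from g import *
rep(); s,st=wrist("we"); w=cloud(s); z=w[...,2]
X=(w[...,:2]-O)@d; Y=(w[...,:2]-O)@n
q=(z>.036)&(z<.052)&(abs(Y)<.013)&(X<.018)&(X>-.09)
print("rod rear X",np.percentile(X[q],[.5,2]),cv2.minAreaRect(np.stack([X[q],Y[q]],1).astype(np.float32)*1000),"ztop",np.percentile(z[q],95))
for a in np.arange(.038,.066,.002):
    m=(abs(Y)<.003)&(X>a)&(X<a+.002); print(round(a,3),np.nanmedian(z[m]).round(4) if m.any() else None,end="; ")
cv2.imwrite("pics/wec.png",cv2.resize(s["image"][0:240,220:420],None,fx=2.5,fy=2.5))
E
```

```text
t: 17.5
tcp_pos: [0.4626, -0.1212, 0.1386]
tool_rot: [0.997, -0.079, 0.002, 0.001]
force: [0.3, 0.3, 0.0]
finger_gap: 0.001
gripper_force: 0.0
t 17.5 gX -0.0783 gY -0.0004 z 0.1386 yaw -9.12 F along 0.3 z 0.0
rod rear X [-0.03189286 -0.03060227] ((-7.136747360229492, -0.14903831481933594), (50.220767974853516, 19.73088836669922), 0.57579505443573) ztop 0.04871476688781473
0.038 None; 0.04 None; 0.042 0.0477; 0.044 0.0465; 0.046 0.0456; 0.048 0.045; 0.05 0.0447; 0.052 0.0449; 0.054 0.0449; 0.056 0.0446; 0.058 None; 0.06 None; 0.062 None; 0.064 None; 0.066 None;
```

View pics/wec.png

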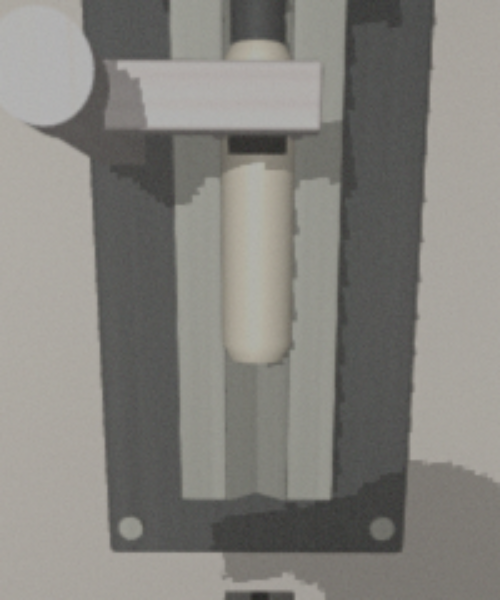

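The crop shows the rod's front chamfer at (258,45) against the dark screw, with the roller on top of it. The rear end is at X -32 mm, so the front is at +48 mm, which is the screw tip. The rod is straight and seated in the V, and the robot is clear of it.

```bash
python3 -c "
from station import order; print(order.sign_off())"
```

```text
the job is handed in; nothing more can be done
None
```

The longest white plunger is lying in the V of the gauge, under the roller with its end against the back stop. The last push was about 8 N, the robot is clear of it, and the job is handed in; no verdict came back.

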